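Put the dry blue saucer away in the wire plate rack

ROBOT

A 6-joint arm with a two-finger parallel gripper is mounted at the origin on a cart in front of the work surface, level with it; the furniture and walls round the work are solid. World frame = base frame: x ahead of the robot, y to its left, z up, the work surface at z = 0. Lengths are in mm, angles in rad, forces in N, time in s.
With the tool pointing down it reaches from about 425 to 950 mm from the base axis. Payload 3.5 kg.
Tool frame: the origin (TCP) lies on the centre line of the jaws, within the pads' length; the fingertips stand 14 mm ahead of it and the grasp point (between the pads) lies 5 mm behind it; z points along the fingers, y is the line along which they close (so a half turn about z gives the same grasp; the last joint's range is limited). The gripper opens to 85 mm and grips with 20 to 120 N. Pads are 22 mm wide; open, the fingers measure 114 mm over their backs; the gripper's body (76 mm by 85 mm) begins 54 mm behind the grasp point. The pads swing forward as they close: fully open they stand 13 mm farther back than shut.
Start: joints at [1.028, 0.286, 1.577, -0, 1.279, -0.15], TCP at [258.337, 623.593, 245.325] pointing down, gripper open.
Joint ranges: [-2.77, 2.77], [-0.9, 2.22], [0.21, 2.48], [-1.53, 4.67], [0.24, 2.81], [-2.84, 2.84]. Speed limits (rad/s): [2.79, 2.79, 3.14, 3.14, 3.14, 3.14].

INTERFACE

Orientations are given as a unit quaternion [x, y, z, w].
In Python, from plant import env gives the robot as it stands.
- The arm moves only by the shell command python3 -m jog 'ROWS' [FORCE]. ROWS is JSON, a list of rows, each an object with "linear": the shift along the tool's x, y, z in mm, a list of three; "roll": the turn about the tool's z in rad; "claw": the opening, from 0 (shut) to 1 (fully open). In form: [{"linear": [x, y, z], "roll": roll, "claw": claw}, ...]. A call has 1 to 12 rows; each row shifts and turns the commanded pose from where the row before left it, along the tool's axes as they then stand; what a row does not reach is not made up. A row lasts 1/10 s, in which the tool goes at most 50 mm and 8.59 degrees, less where a joint would pass 70% of its speed; a pose out of reach is approached as far as the arm can. A call with a gripper value outside its range is refused whole. The fingers move at their own pace and stop on an object; FORCE is the grip in N (left out, the last holds). Time passes only in rows, so rows that do not move let the fingers close. It gives the time, the measured TCP pose, the force, the opening and the grip force at its end, in the units of the state.
- env.state(): the state, without advancing time (a new reading comes with each control period).
- env.snapshot(name): name is "scene" or "side" or "wrist"; returns (picture, depth): 384x512x3 uint8, red, green, blue; 384x512 float32, mm along the optical axis (not along the pixel's ray), 0 where there is no reading.
- env.get_calibration(name): a dict with "fx", "fy", "cx", "cy" (pixels), "distortion" ([k1, k2, p1, p2, k3] as OpenCV has them; the pictures are not rectified), "rvec" (rotation vector, rad) and "tvec" (3), from world to camera coordinates, as OpenCV has them; the wrist camera has in their place "mount" (4x4, takes a point from camera to tool coordinates, whose origin is the TCP and whose axes are the flange's). Camera axes: x right, y down, z forward; pixel columns grow to the right and rows downward; lengths in mm; the calibration is good to about 2 mm. A picture is of the moment at which its call begins: read the wrist's pose just before it. get_calibration takes no time and is no camera call.
- env.finish_job(): hands the job in; it is judged then, once.
Trained networks look in the newest picture that a camera, given by its name, has taken for a name from the list of things; names that differ only in an ending like _2 or _b are one class to them, and where a whole thing is asked for, a point or a joint stands for the part that bears it (a point fixed in the world has none). Each returns a list of dicts, best first, with "p" (0 to 1); they miss things now and then, are a little off and sometimes report something else, mostly with a low value. They report only what shows in the picture. A call takes as long as a camera call. They do not tell look-alikes from the thing itself.
- env.boxes_of(thing, camera): "extent" ([left, top, right, bottom] in pixels, round what is visible of it).
- env.outline_of(thing, camera): "region" (384x512 bool, what is visible of it) and "extent" ([left, top, right, bottom] in pixels, round what is visible of it).
- env.spot_point(thing, camera): "position" ([column, row] in pixels: a listed point, or the origin of a listed thing).
The state is a dict: "clock": time; "q": joint angles; "dq": joint speeds; "effort": joint torques, N m; "tool_pos": TCP position; "ee_rot": TCP orientation; "force": force on the tool from outside, world axes, zero at the start; "torque": the same for the moment, N m; "gripper_width": opening from 0.0 (shut) to 1.0 (fully open); "grasp_force": force on a finger pad.
Only numpy, scipy, OpenCV 4.12 (cv2) and the standard library are available. Lean on these libraries where they do the work, as an engineer would, in place of code of your own. Each camera call takes 0.05 s, during which the arm holds its last target. There are 200 camera calls.

TASK

Take the blue saucer from the bamboo drainer and stand it upright on its edge in an empty gap of the white wire rack, resting on the rack's two bottom wires between the tines. Lower it in rather than dropping it, let go, and leave the terracotta saucer, the white saucer and the espresso cup where they are.

Things in the scene. Friction and masses are not known exactly. Their poses are not given: they have to be found in the camera images.
- saucer_blue: Blue saucer, round disc 130 mm across, 9 mm thick at the rim, 0.18 kg. Origin: disc centre; x axis square to its faces. It starts leaning on edge in the left or right place of a bamboo drainer: centre 82 mm up, top edge tipped about 20 degrees from upright towards the robot (pitch about -0.35). A rail touches its robot-side face 92 mm up; the rim above that is free on both sides to pinch.
- saucer_terracotta: Terracotta (red-brown) saucer, bystander; same size and frame as the blue one and leaning the same way in the drainer's other place, 160 mm beside it (centre to centre).
- saucer_white: White saucer, bystander; same size and frame as the blue one. It already stands upright in the rack's rearmost gap (rack x = +60 mm), centre 75 mm above the worktop.
- rack: White wire rack, fixed. Origin: on the worktop under its centre. Two bottom wires along x at y = -40, 40 mm, tops 23 mm up, carry a saucer. 6 mm tines rise from both to 88 mm at x = -75, -45, -15, 15, 45, 75 mm: five gaps 24 mm wide; white saucer in the one at x = 60. A saucer in a gap has its axis along rack x, centre at y = 0, 75 mm up; let go, it may lean 14 degrees on the tines.
- espresso_cup: White espresso cup, bystander, 63 x 92 x 51 mm, standing behind the work; origin at its underside. (The end of a wall bounds the worktop on the right: it fills y below -0.48 m from x = 0.3 m on, so draw the arm in before swinging past it.)
Things that resemble listed ones, but are neither listed nor needed, are in the scene too. What is shaped like the saucer_blue but pink is not meant.

How it is judged:
By the outcome, as a careful person would: the job done as asked, in the order asked, and still so for the second after the job is handed in, with the robot touching nothing.
It also fails if it takes over 40 s, if anything falls off the work surface, if the arm or the gripper's body presses on something with over 40 N, if the wrist force passes 120 N, or if a joint passes its speed limit or range.

## Working session

There is one attempt and no reset: what is moved stays moved. The work goes in short steps, Python scripts to look and compute and a shell command to move; the robot and the scene stay as the last step left them, time stands still between calls to the robot, and variables do not carry over. Pictures are saved under pics/ and viewed, at most 10 in all, crops included, and the job is handed in when it is done.

```bash
mkdir -p pics; ls
cat > h.py <<'E'
import numpy as np, cv2
from plant import env
from scipy.spatial.transform import Rotation as R
def cam(name):
    c=env.get_calibration(name)
    K=np.array([[c['fx'],0,c['cx']],[0,c['fy'],c['cy']],[0,0,1.]]);D=np.array(c['distortion'],float)
    if 'mount' in c:
        s=env.state();T=np.eye(4);T[:3,:3]=R.from_quat(s['ee_rot']).as_matrix();T[:3,3]=s['tool_pos'];M=T@np.array(c['mount'])
    else:
        M=np.eye(4);r=cv2.Rodrigues(np.array(c['rvec'],float))[0];M[:3,:3]=r.T;M[:3,3]=-r.T@np.array(c['tvec'],float).ravel()
    return K,D,M
def world(uv,z,K,D,M):
    uv=np.asarray(uv,float).reshape(-1,1,2)
    n=cv2.undistortPoints(uv,K,D).reshape(-1,2);z=np.asarray(z).reshape(-1,1)
    return np.c_[n*z,z]@M[:3,:3].T+M[:3,3]
def cloud(mask,depth,K,D,M):
    v,u=np.nonzero(mask&(depth>0))
    return world(np.c_[u,v],depth[v,u],K,D,M)
def save(n,p): cv2.imwrite('pics/'+n+'.png',p[...,::-1])
E
python3 - <<'E'
from h import *
print(env.state())
for n in('scene','side'):
    k=cam(n);p,d=env.snapshot(n);save(n+'0',p)
    np.savez('/tmp/'+n,p=p,d=d)
    for t in('saucer_blue','saucer_terracotta','saucer_white','rack','espresso_cup'):
        for o in env.outline_of(t,n)[:4]:
            m=o['region'];c=cloud(cv2.erode(m.astype(np.uint8),np.ones((3,3)))>0,d,*k)
            if len(c): print(n,t,round(o['p'],2),o['extent'],p[m].mean(0).round(),np.median(c,0).round(),np.percentile(c,2,0).round(),np.percentile(c,98,0).round())
E
```

```text
pics
{'clock': 0.0, 'q': array([ 1.02801164e+00,  2.87194455e-01,  1.57820477e+00, -3.04012361e-05,
        1.27861071e+00, -1.49992229e-01]), 'dq': array([ 0.00080333, -0.00012572, -0.00223865,  0.00136689, -0.00108   ,
        0.00215737]), 'effort': array([ 2.08813740e-04, -4.05975652e+01, -2.92627752e+01, -1.12954679e-04,
        5.84062058e-03,  2.89516997e-06]), 'tool_pos': array([258.00976667, 623.05155237, 243.91291985]), 'ee_rot': array([ 1.95131661e-01,  9.80776312e-01, -1.14179068e-03, -3.96649292e-04]), 'force': array([ 0.90083267,  0.05626882, -0.49928376]), 'torque': array([-0.01728173, -0.01784809,  0.01997526]), 'grasp_force': 0.0, 'gripper_width': 0.9972663676097268}
scene saucer_blue 0.67 [247.4, 226.7, 293.7, 270.2] [59. 77. 94.] [478. 173. 135.] [475. 115. 105.] [488. 211. 141.]
scene saucer_blue 0.58 [177.0, 196.9, 229.7, 235.3] [188.  95. 114.] [742. 136.   8.] [688.  80.   5.] [797. 189.  11.]
scene saucer_blue 0.55 [324.7, 137.1, 362.3, 180.8] [150. 138. 123.] [ 548. -197.   85.] [ 536. -243.   30.] [ 559. -138.  134.]
scene saucer_blue 0.19 [194.2, 280.6, 246
[... 734 characters left out ...]
336.1, 225.8] [66. 76. 86.] [499. 155.  92.] [481.  99.  47.] [516. 208. 140.]
side saucer_blue 0.29 [238.2, 100.0, 250.6, 141.6] [159. 145. 127.] [ 559. -174.  100.] [ 549. -226.   47.] [ 567. -137.  140.]
side saucer_terracotta 0.93 [333.2, 230.0, 376.8, 280.3] [108.  60.  39.] [496. 314.  91.] [478. 256.  45.] [514. 368. 140.]
side saucer_white 0.65 [235.1, 99.6, 249.7, 142.1] [162. 147. 129.] [ 557. -184.  100.] [ 544. -249.   40.] [ 566. -139.  141.]
side rack 0.69 [231.7, 105.5, 296.0, 152.8] [173. 158. 138.] [ 477. -211.   24.] [ 400. -243.    7.] [ 586. -133.   28.]
side espresso_cup 0.58 [214.8, 183.8, 249.0, 207.8] [172. 157. 141.] [671.  -5.  30.] [643. -22.   6.] [710.  40.  52.]
```

View pics/scene0.png

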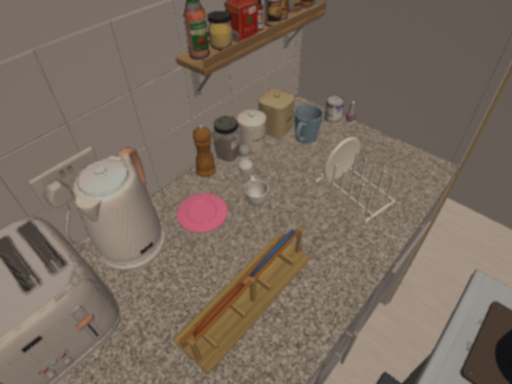

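View pics/side0.png

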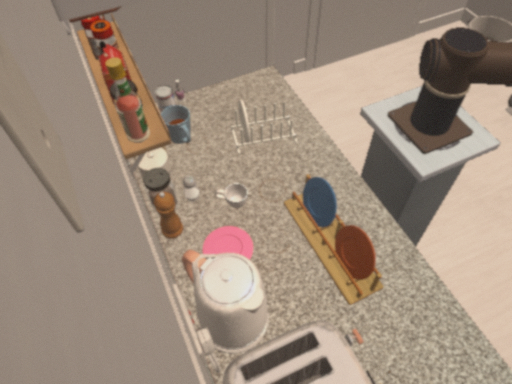

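Run:
```python
from h import *
for n in('scene','side'):
    f=np.load(f'/tmp/{n}.npz');p,d=f['p'],f['d'];k=cam(n)
    c=cloud(d>0,d,*k);print(n,'cam at',k[2][:3,3].round())
    # blue disc
    for nm,(lo,hi) in dict(blue=((440,90,98),(540,235,160)),wh=((520,-280,95),(600,-110,160))).items():
        q=c[((c>lo)&(c<hi)).all(1)];ctr=q.mean(0);u,s,v=np.linalg.svd(q-ctr,full_matrices=False)
        print(nm,len(q),ctr.round(1),'normal',v[2].round(3),'ext',np.percentile(q,1,0).round(),np.percentile(q,99,0).round())
    q=c[((c>(370,-290,30))&(c<(530,-100,95))).all(1)]
    print('rack tine pts',len(q)); 
    q=q[q[:,2]>45]; print(q[np.argsort(q[:,0])][::max(1,len(q)//40)].round())
```

```text
scene cam at [240. 486. 703.]
blue 240 [480.3 172.1 127.9] normal [-0.952 -0.017 -0.305] ext [473. 105.  98.] [492. 214. 143.]
wh 337 [ 548.2 -192.4  116.2] normal [ 0.975 -0.222  0.017] ext [ 534. -250.   96.] [ 562. -140.  139.]
rack tine pts 370
[[ 406. -206.   78.]
 [ 407. -209.   85.]
 [ 409. -209.   52.]
 [ 409. -205.   51.]
 [ 410. -205.   86.]
 [ 411. -206.   77.]
 [ 423. -132.   64.]
 [ 424. -131.   57.]
 [ 425. -129.   76.]
 [ 426. -129.   57.]
 [ 427. -132.   58.]
 [ 435. -216.   51.]
 [ 436. -213.   63.]
 [ 437. -215.   86.]
 [ 438. -216.   67.]
 [ 440. -215.   63.]
 [ 453. -139.   67.]
 [ 453. -135.   66.]
 [ 454. -136.   68.]
 [ 455. -136.   60.]
 [ 457. -138.   86.]
 [ 464. -222.   54.]
 [ 465. -218.   53.]
 [ 466. -223.   84.]
 [ 467. -219.   47.]
 [ 468. -222.   59.]
 [ 481. -140.   65.]
 [ 482. -145.   54.]
 [ 483. -142.   80.]
 [ 484. -141.   48.]
 [ 485. -141.   69.]
 [ 493. -226.   66.]
 [ 494. -229.   78.]
 [ 495. -227.   85.]
 [ 497. -227.   52.]
 [ 497. -225.   60.]
 [ 500. -229.   60.]
 [ 512. -147.   47.]
 [ 513. -147.   68.]
 [ 513. -146.   58.]
 [ 514. -14
[... 630 characters left out ...]
  55.]
 [ 439. -216.   81.]
 [ 440. -215.   70.]
 [ 441. -218.   72.]
 [ 442. -217.   49.]
 [ 444. -214.   89.]
 [ 455. -138.   61.]
 [ 456. -137.   84.]
 [ 457. -141.   81.]
 [ 458. -137.   51.]
 [ 459. -136.   57.]
 [ 470. -223.   83.]
 [ 470. -222.   89.]
 [ 471. -220.   62.]
 [ 472. -226.   49.]
 [ 473. -224.   80.]
 [ 484. -146.   75.]
 [ 485. -144.   61.]
 [ 485. -144.   90.]
 [ 488. -145.   48.]
 [ 488. -144.   59.]
 [ 489. -142.   56.]
 [ 497. -230.   65.]
 [ 498. -228.   59.]
 [ 499. -230.   90.]
 [ 500. -230.   78.]
 [ 500. -229.   75.]
 [ 514. -151.   76.]
 [ 515. -150.   73.]
 [ 515. -150.   52.]
 [ 516. -147.   51.]
 [ 517. -152.   77.]
 [ 518. -150.   87.]
 [ 528. -234.   91.]]
```

The scene view shows the blue saucer at about (270,250), in the drainer's right place, and the terracotta one at about (218,308). The pink look-alike lies flat at (203,212) and the white saucer is in the rack at (343,158). In the side view the blue one is at (320,200) and the pink one at (228,242).

Candidates for the blue saucer (scene pixels):
- Blue disc in the drainer at (270,250). This is my choice.
- Pink disc at (203,212): wrong colour.
- Terracotta at (218,308): wrong colour.
- White at (343,158): wrong colour.

I'll check the choice with one crop.

```bash
python3 -c "
import cv2
p=cv2.imread('pics/side0.png')[160:310,270:400];cv2.imwrite('pics/crop.png',cv2.resize(p,None,fx=4,fy=4,interpolation=2))"
```

```text
(no output)
```

View pics/crop.png

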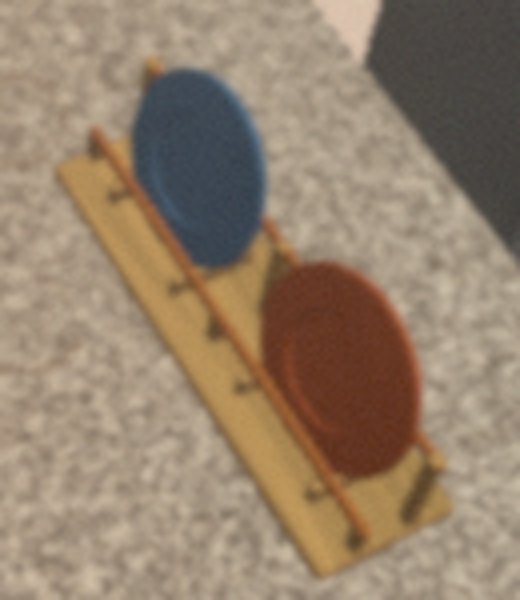

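```bash
python3 -m jog '[{"linear":[0,0,0],"roll":0.144,"claw":1},{"linear":[0,0,0],"roll":0.144,"claw":1},{"linear":[0,0,0],"roll":0.144,"claw":1},{"linear":[0,0,0],"roll":0.144,"claw":1},{"linear":[0,0,0],"roll":0.144,"claw":1},{"linear":[0,0,0],"roll":0.144,"claw":1},{"linear":[0,0,0],"roll":0.144,"claw":1},{"linear":[0,0,0],"roll":0.144,"claw":1}]' 20
python3 -m jog '[{"linear":[-39.6,17.8,0],"roll":0,"claw":1},{"linear":[-39.6,17.8,0],"roll":0,"claw":1},{"linear":[-39.6,17.8,0],"roll":0,"claw":1},{"linear":[-39.6,17.8,0],"roll":0,"claw":1},{"linear":[-39.6,17.8,0],"roll":0,"claw":1},{"linear":[-39.6,17.8,0],"roll":0,"claw":1},{"linear":[-39.6,17.8,0],"roll":0,"claw":1},{"linear":[-39.6,17.8,0],"roll":0,"claw":1},{"linear":[-39.6,17.8,0],"roll":0,"claw":1},{"linear":[-39.6,17.8,0],"roll":0,"claw":1},{"linear":[-39.6,17.8,0],"roll":0,"claw":1},{"linear":[-39.6,17.8,0],"roll":0,"claw":1}]'
python3 -m jog '[{"linear":[0,0,0],"roll":0,"claw":1},{"linear":[0,0,0],"roll":0,"claw":1}]'
python3 - <<'E'
from h import *
k=cam('wrist');p,d=env.snapshot('wrist');save('w1',p);s=env.state();print(s['q'].round(3),s['tool_pos'],s['ee_rot'])
hsv=cv2.cvtColor(p,cv2.COLOR_RGB2HSV)
m=(hsv[...,0]>95)&(hsv[...,0]<125)&(hsv[...,1]>70)
c=cloud(m,d,*k);c=c[((c>(440,80,60))&(c<(540,230,160))).all(1)]
print(len(c),np.percentile(c,1,0),np.percentile(c,99,0))
for z in range(75,150,8):
    q=c[abs(c[:,2]-z)<4]
    if len(q)>5: print(z,len(q),np.percentile(q,3,0).round(1),np.percentile(q,97,0).round(1))
E
```

```text
clock: 1.4
tool_pos: [258.4, 623.6, 245.3]
ee_rot: [0.7, 0.714, 0.0, -0.0]
force: [0.0, 0.1, -0.1]
gripper_width: 1.001
grasp_force: 0.0
clock: 2.6
tool_pos: [484.8, 152.4, 245.8]
ee_rot: [0.698, 0.716, 0.0, 0.0]
force: [0.3, 0.9, 0.1]
gripper_width: 0.998
grasp_force: 0.0
clock: 2.8
tool_pos: [484.4, 153.4, 245.4]
ee_rot: [0.699, 0.715, 0.0, -0.0]
force: [-0.3, -0.1, 0.3]
gripper_width: 0.999
grasp_force: 0.0
[ 1.080e-01 -8.700e-02  1.980e+00  1.000e-03  1.248e+00  8.300e-02] [484.05068015 154.28789238 245.36341981] [ 6.98081177e-01  7.16018577e-01  1.02801812e-04 -2.38486913e-04]
3372 [475.50576928  95.7911451   61.25775158] [510.82331647 213.3412457  142.44846151]
75 230 [503.6  96.3  71.5] [508.  211.4  78.6]
83 263 [500.3  96.2  79.2] [505.  214.1  86.8]
91 270 [497.6  95.6  87.3] [502.2 213.6  94.9]
99 291 [493.1  97.1  95.2] [499.4 213.6 102.7]
107 302 [488.5  99.  103.3] [496.5 210.5 110.9]
115 296 [484.9 100.  111.3] [493.7 206.4 118.9]
123 424 [481.5 104.9 119.4] [490.8 200.1 126.8]
131 409 [478.3 112.2 127.3] [486.9 192.8 134.8]
139 592 [475.4 124.  135.3] [483.8 179.9 142.6]
147 9 [477.4 145.2 143. ] [479.7 156.1 143.5]
```

The crop confirms the choice: a blue disc in the drainer's right place at about crop (200,165), with the terracotta one beside it at (340,370). A low rail runs on the far side near the bottom edge, so I'll lift along the disc's plane first. Next I descend and pinch gently.

```bash
python3 -m jog '[{"linear":[0,1,35],"roll":0,"claw":1},{"linear":[0,0,40],"roll":0,"claw":1},{"linear":[0,0,30],"roll":0,"claw":1},{"linear":[0,0,15],"roll":0,"claw":1},{"linear":[0,0,4],"roll":0,"claw":1},{"linear":[0,0,0],"roll":0,"claw":0.5},{"linear":[0,0,0],"roll":0,"claw":0.4},{"linear":[0,0,0],"roll":0,"claw":0.4},{"linear":[0,0,0],"roll":0,"claw":0.4}]' 20
python3 -m jog '[{"linear":[0,0,0],"roll":0,"claw":0},{"linear":[0,0,0],"roll":0,"claw":0},{"linear":[0,0,0],"roll":0,"claw":0},{"linear":[0,0,0],"roll":0,"claw":0},{"linear":[0,0,0],"roll":0,"claw":0},{"linear":[0,0,0],"roll":0,"claw":0}]' 20
```

```text
clock: 3.75
tool_pos: [486.0, 154.4, 122.6]
ee_rot: [0.698, 0.716, 0.001, 0.001]
force: [1.3, -1.1, 0.1]
gripper_width: 0.401
grasp_force: 0.0
clock: 4.35
tool_pos: [487.9, 154.2, 123.4]
ee_rot: [0.698, 0.716, 0.003, 0.002]
force: [4.9, -0.9, 6.6]
gripper_width: 0.194
grasp_force: 21.6
```

```bash
python3 -m jog '[{"linear":[0,-2,-5],"roll":0,"claw":0},{"linear":[0,-4,-10],"roll":0,"claw":0},{"linear":[0,-5,-14],"roll":0,"claw":0},{"linear":[0,-5,-14],"roll":0,"claw":0},{"linear":[0,-5,-14],"roll":0,"claw":0},{"linear":[0,-5,-15],"roll":0,"claw":0},{"linear":[0,0,-20],"roll":0,"claw":0},{"linear":[0,0,-25],"roll":0,"claw":0},{"linear":[0,0,-15],"roll":0,"claw":0}]' 20
python3 -m jog '[{"linear":[0,0,0],"roll":0,"claw":0},{"linear":[0,0,0],"roll":0,"claw":0},{"linear":[0,0,0],"roll":0,"claw":0}]' 50
cat > held.py <<'E'
from h import *
import sys
s=env.state();tp=s['tool_pos'];print(tp.round(1),s['ee_rot'].round(3),'w',round(s['gripper_width'],3))
lo=tp+[-50,-90,-140];hi=tp+[60,90,30]
for n in('scene','side','wrist'):
    k=cam(n);p,d=env.snapshot(n);save(n+sys.argv[1],p)
    hsv=cv2.cvtColor(p,cv2.COLOR_RGB2HSV)
    m=(hsv[...,0]>95)&(hsv[...,0]<125)&(hsv[...,1]>70)
    c=cloud(m,d,*k);c=c[((c>lo)&(c<hi)).all(1)]
    if len(c)<30: print(n,len(c));continue
    ctr=c.mean(0);v=np.linalg.svd(c-ctr,full_matrices=False)[2][2]
    print(n,len(c),'mean',ctr.round(1),'normal',v.round(3),'lo',np.percentile(c,1,0).round(1),'hi',np.percentile(c,99,0).round(1))
E
python3 held.py 2
```

```text
clock: 5.25
tool_pos: [457.8, 153.4, 253.1]
ee_rot: [0.698, 0.716, -0.002, -0.002]
force: [0.3, -0.3, -1.8]
gripper_width: 0.103
grasp_force: 27.8
clock: 5.55
tool_pos: [458.0, 153.3, 251.2]
ee_rot: [0.698, 0.716, -0.002, -0.001]
force: [-0.7, -0.4, -0.9]
gripper_width: 0.093
grasp_force: 54.5
[458.  153.3 251.2] [ 0.698  0.716 -0.002 -0.001] w 0.093
scene 1116 mean [455.1 163.2 199.7] normal [ 0.999  0.046 -0.004] lo [451.   97.7 145.3] hi [458.9 213.5 263.7]
side 88 mean [460.2 179.5 238.7] normal [ 1.    -0.     0.019] lo [456.3 131.2 162.4] hi [462.8 208.7 264.9]
wrist 2996 mean [458.5 172.  253.5] normal [0.999 0.035 0.02 ] lo [454.  114.9 209.6] hi [463.2 213.6 266.9]
```

```bash
python3 -m jog '[{"linear":[-8,2,0],"roll":0.118,"claw":0},{"linear":[-20,5,0],"roll":0.117,"claw":0},{"linear":[-40,9,0],"roll":0,"claw":0},{"linear":[-40,9,0],"roll":0,"claw":0},{"linear":[-40,9,0],"roll":0,"claw":0},{"linear":[-40,9,0],"roll":0,"claw":0},{"linear":[-40,9,0],"roll":0,"claw":0},{"linear":[-40,9,0],"roll":0,"claw":0},{"linear":[-32,7,0],"roll":0,"claw":0},{"linear":[-20,4,0],"roll":0,"claw":0},{"linear":[-6,1,0],"roll":0,"claw":0},{"linear":[-2,0,0],"roll":0,"claw":0}]' 50
python3 -m jog '[{"linear":[0,0,0],"roll":0,"claw":0},{"linear":[0,0,0],"roll":0,"claw":0}]'
python3 held.py 3
python3 - <<'E'
from h import *
# tine points above z=60 from each camera, clustered
for n in('scene','side','wrist'):
    k=cam(n);p,d=env.snapshot(n);c=cloud(d>0,d,*k)
    q=c[((c>(395,-260,60))&(c<(535,-100,95))).all(1)]
    g=cv2.partition if 0 else None
    M=np.zeros((160,140),np.uint8);ix=(q[:,:2]-[395,-260]).astype(int).clip(0,[139,159]);M[ix[:,1],ix[:,0]]=1
    nl,lab=cv2.connectedComponents(cv2.dilate(M,np.ones((5,5))))
    l=lab[ix[:,1],ix[:,0]]
    print(n,[(np.mean(q[l==i],0).round(1).tolist(),int((l==i).sum())) for i in range(1,nl) if (l==i).sum()>5])
E
```

```text
clock: 6.9
tool_pos: [466.6, -182.2, 252.7]
ee_rot: [0.777, 0.629, -0.0, -0.001]
force: [-0.5, 0.1, -2.0]
gripper_width: 0.093
grasp_force: 54.4
clock: 7.1
tool_pos: [466.9, -180.9, 253.2]
ee_rot: [0.777, 0.63, 0.0, -0.0]
force: [-0.1, -0.5, -1.6]
gripper_width: 0.094
grasp_force: 54.4
[ 466.9 -180.9  253.2] [ 0.777  0.63   0.    -0.   ] w 0.094
scene 971 mean [ 464.8 -175.9  203.5] normal [-0.981  0.194 -0.002] lo [ 449.5 -236.3  149.8] hi [ 476.6 -120.9  265.5]
side 40 mean [ 472.2 -163.7  260.8] normal [ 0.946 -0.321 -0.033] lo [ 462.1 -190.6  242.8] hi [ 479.7 -138.5  269.1]
wrist 2999 mean [ 471.5 -162.7  255.3] normal [-0.98   0.197 -0.024] lo [ 458.4 -218.8  211.8] hi [ 482.1 -121.8  268.6]
scene [([534.0, -248.7, 81.7], 11), ([525.7, -232.9, 73.5], 19), ([495.8, -226.5, 70.7], 14), ([466.6, -220.5, 74.3], 22), ([437.5, -214.2, 72.1], 17), ([409.0, -206.8, 74.5], 23), ([513.4, -148.3, 74.8], 21), ([483.7, -141.8, 75.7], 21), ([454.4, -135.6, 75.9], 23), ([425.2, -130.1, 74.4], 22)]
side [([498.8, -229.2, 75.5], 15), ([471.2, -223.2, 75.1], 15), ([440.3, -217.1, 68.5], 10), ([411.9, -211.2, 74.7], 14), ([516.0, -150.4, 76.2], 14), ([486.7, -144.5, 76.9], 15), ([456.9, -138.7, 75.9], 16), ([428.5, -131.9, 76.0], 14)]
wrist [([534.5, -257.4, 79.0], 28), ([527.6, -234.7, 77.5], 63), ([498.7, -228.3, 77.3], 60), ([470.9, -222.4, 78.8], 33), ([440.7, -215.8, 77.9], 57), ([411.8, -209.8, 78.0], 58), ([515.1, -150.9, 80.9], 45), ([486.3, -144.6, 81.5], 39), ([457.6, -138.3, 81.1], 40), ([428.7, -132.2, 80.4], 48)]
```

Upright in hand and over the gap: I shift about -4.5 mm along the rack's x and lower.

```bash
python3 -m jog '[{"linear":[-1,-4.5,0],"roll":0,"claw":0},{"linear":[0,0,10],"roll":0,"claw":0},{"linear":[0,0,15],"roll":0,"claw":0},{"linear":[0,0,10],"roll":0,"claw":0},{"linear":[0,0,0],"roll":0,"claw":0},{"linear":[0,0,0],"roll":0,"claw":0}]'
python3 - <<'E'
from h import *
s=env.state();print(s['tool_pos'].round(1),s['force'].round(1))
P=[]
for n in('scene','side','wrist'):
    p,d=env.snapshot(n);f=p if n=='wrist' else (p[90:210,270:430] if n=='scene' else p[60:180,200:360])
    P.append(cv2.resize(f,(400,300),interpolation=2))
save('m4',np.vstack([np.hstack(P[:2]),np.hstack([P[2],P[2]*0])]))
E
python3 held.py 4
```

```text
clock: 8.0
tool_pos: [462.1, -181.9, 217.5]
ee_rot: [0.777, 0.629, -0.0, -0.001]
force: [-0.0, -0.0, -0.9]
gripper_width: 0.093
grasp_force: 54.4
[ 462.1 -181.9  217.5] [-0.  -0.  -0.9]
[ 462.7 -182.3  218.9] [0.777 0.629 0.    0.001] w 0.101
scene 866 mean [ 460.6 -176.4  169. ] normal [-0.981  0.195 -0.001] lo [ 446.1 -237.1  116.1] hi [ 472.8 -121.8  230.1]
side 35 mean [ 468.2 -164.4  226.3] normal [ 0.956 -0.242  0.167] lo [ 459.6 -192.8  213.7] hi [ 475.4 -142.2  233.7]
wrist 2990 mean [ 467.2 -164.   220.9] normal [-0.98   0.198 -0.024] lo [ 454.  -220.4  176.9] hi [ 477.9 -123.1  234.2]
```

View pics/m4.png

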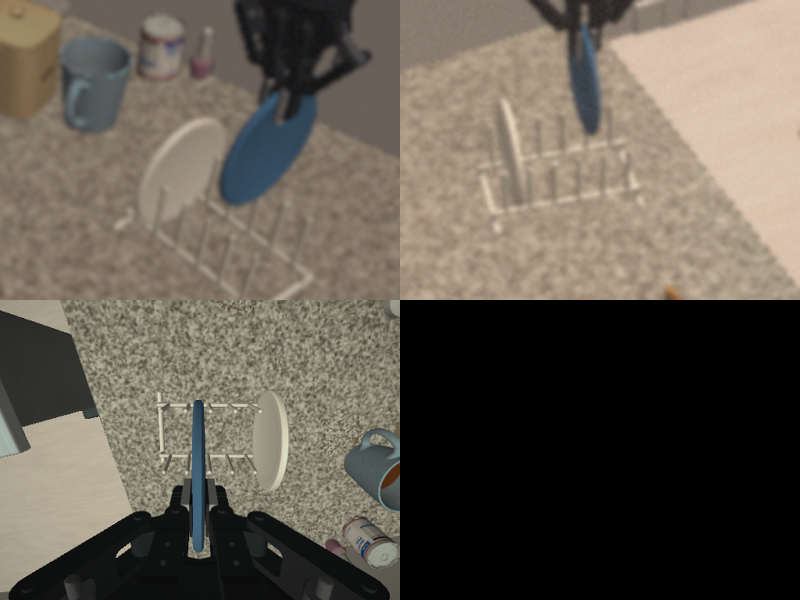

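The montage shows the blue disc hanging upright above the rack, parallel to the white saucer: scene panel (268,150), side panel (585,85), wrist panel (198,475). It's centred on the x = -30 gap, so I lower it.

```bash
python3 -m jog '[{"linear":[0,0,10],"roll":0,"claw":0},{"linear":[0,0,15],"roll":0,"claw":0},{"linear":[0,0,15],"roll":0,"claw":0},{"linear":[0,0,15],"roll":0,"claw":0},{"linear":[0,0,15],"roll":0,"claw":0},{"linear":[0,0,10],"roll":0,"claw":0},{"linear":[0,0,5],"roll":0,"claw":0},{"linear":[0,0,0],"roll":0,"claw":0},{"linear":[0,0,0],"roll":0,"claw":0}]'
python3 -m jog '[{"linear":[0,0,2],"roll":0,"claw":0},{"linear":[0,0,2],"roll":0,"claw":0},{"linear":[0,0,0],"roll":0,"claw":0}]'
python3 -m jog '[{"linear":[0,0,2],"roll":0,"claw":0},{"linear":[0,0,0],"roll":0,"claw":0}]'
```

```text
clock: 9.2
tool_pos: [462.6, -182.3, 133.7]
ee_rot: [0.777, 0.629, 0.0, 0.0]
force: [0.3, 0.4, -2.3]
gripper_width: 0.097
grasp_force: 54.4
clock: 9.5
tool_pos: [462.3, -182.1, 129.4]
ee_rot: [0.777, 0.629, 0.0, 0.0]
force: [0.6, 1.2, -1.7]
gripper_width: 0.1
grasp_force: 54.4
clock: 9.7
tool_pos: [462.7, -182.3, 128.1]
ee_rot: [0.777, 0.629, 0.0, 0.0]
force: [0.1, 1.1, 2.8]
gripper_width: 0.096
grasp_force: 55.0
```

```bash
python3 -m jog '[{"linear":[0,0,1],"roll":0,"claw":0},{"linear":[0,0,0],"roll":0,"claw":0},{"linear":[0,0,0],"roll":0,"claw":0}]' 20
python3 held.py 5
python3 - <<'E'
from h import *
P=[]
for n in('scene','side'):
    p=cv2.imread('pics/'+n+'5.png')[...,::-1];f=(p[110:230,290:420] if n=='scene' else p[70:180,200:320])
    P.append(cv2.resize(f,(400,400),interpolation=2))
save('m5',np.hstack(P))
E
```

```text
clock: 10.0
tool_pos: [463.0, -182.2, 127.9]
ee_rot: [0.777, 0.629, 0.0, 0.0]
force: [-1.6, 1.9, 5.9]
gripper_width: 0.095
grasp_force: 55.8
[ 463.  -182.2  127.9] [0.777 0.629 0.    0.   ] w 0.095
scene 618 mean [ 460.7 -173.9   81.7] normal [-0.978  0.206 -0.011] lo [ 444.3 -233.7   27. ] hi [ 472.6 -121.4  139.9]
side 26
wrist 2984 mean [ 467.5 -164.2  129.9] normal [-0.979  0.202 -0.018] lo [ 454.1 -220.6   86.3] hi [ 478.1 -123.2  143.1]
```

View pics/m5.png

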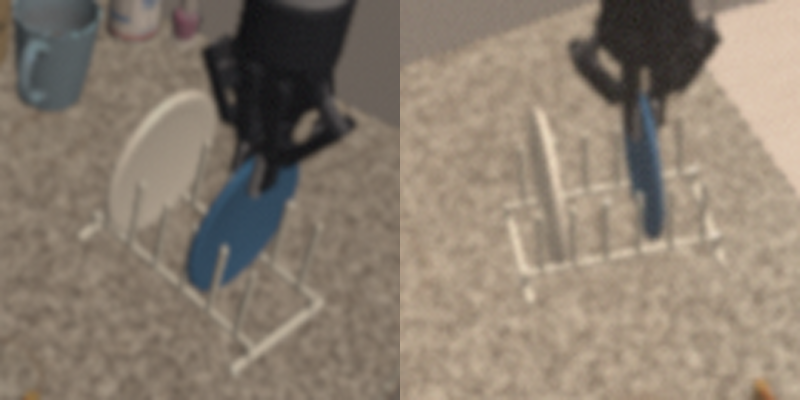

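The disc stands in the gap between the tines (m5: left panel (240,235), right panel (645,170)) and touches the wires. The +y force suggests it meets the -y wire first, so I nudge it about 2 mm toward +y and settle it.

```bash
python3 -m jog '[{"linear":[1,0,0],"roll":0,"claw":0},{"linear":[1,0,0],"roll":0,"claw":0},{"linear":[0,0,0],"roll":0,"claw":0},{"linear":[0,0,0],"roll":0,"claw":0}]'
python3 -m jog '[{"linear":[0,0,1],"roll":0,"claw":0},{"linear":[0,0,0],"roll":0,"claw":0},{"linear":[0,0,0],"roll":0,"claw":0}]'
```

```text
clock: 10.55
tool_pos: [463.3, -180.4, 126.8]
ee_rot: [0.777, 0.63, 0.0, 0.001]
force: [0.9, 0.1, 2.0]
gripper_width: 0.093
grasp_force: 55.1
clock: 10.85
tool_pos: [463.6, -180.4, 126.7]
ee_rot: [0.777, 0.629, 0.001, 0.001]
force: [-0.0, 2.8, 7.1]
gripper_width: 0.098
grasp_force: 55.8
```

```bash
python3 -m jog '[{"linear":[1,0,0],"roll":0,"claw":0},{"linear":[1,0,0],"roll":0,"claw":0},{"linear":[0,0,0],"roll":0,"claw":0},{"linear":[0,0,0],"roll":0,"claw":0}]'
python3 -m jog '[{"linear":[0,0,1],"roll":0,"claw":0},{"linear":[0,0,0],"roll":0,"claw":0},{"linear":[0,0,0],"roll":0,"claw":0}]'
```

```text
clock: 11.25
tool_pos: [463.3, -178.3, 125.4]
ee_rot: [0.777, 0.629, 0.0, 0.0]
force: [0.7, 0.2, 2.2]
gripper_width: 0.096
grasp_force: 55.1
clock: 11.55
tool_pos: [463.5, -178.4, 125.3]
ee_rot: [0.777, 0.629, 0.0, 0.0]
force: [-0.5, 1.5, 6.2]
gripper_width: 0.091
grasp_force: 55.7
```

```bash
python3 -m jog '[{"linear":[0.5,0,0],"roll":0,"claw":0.12},{"linear":[0,0,0],"roll":0,"claw":0.16},{"linear":[0,0,0],"roll":0,"claw":0.2},{"linear":[0,0,0],"roll":0,"claw":0.3},{"linear":[0,0,0],"roll":0,"claw":0.4},{"linear":[0,0,0],"roll":0,"claw":0.6},{"linear":[0,0,0],"roll":0,"claw":0.75},{"linear":[0,0,0],"roll":0,"claw":0.75},{"linear":[0,0,0],"roll":0,"claw":0.75}]'
python3 held.py 6
```

```text
clock: 12.45
tool_pos: [463.2, -177.7, 124.4]
ee_rot: [0.777, 0.629, 0.0, 0.0]
force: [0.5, -0.4, 0.7]
gripper_width: 0.751
grasp_force: 0.0
[ 463.2 -177.7  124.4] [0.777 0.629 0.    0.   ] w 0.751
scene 668 mean [ 461.7 -170.3   85.1] normal [ 0.98  -0.198  0.003] lo [ 450.2 -221.2   24.7] hi [ 473.3 -117.2  138.1]
side 28
wrist 3007 mean [ 468.3 -159.9  127.6] normal [-0.979  0.203 -0.009] lo [ 455.1 -216.1   84.1] hi [ 478.8 -119.2  140.1]
```

View pics/wrist6.png

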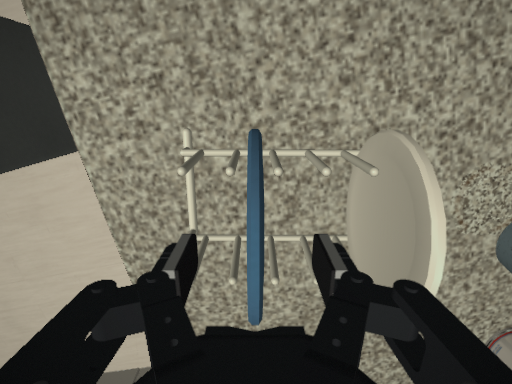

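The blue saucer stands free between the fingers (256,225), in the gap between tine pairs 2 and 3. Its top is at 140 mm, as expected. Now I withdraw straight up.

```bash
python3 -m jog '[{"linear":[0,0,-10],"roll":0,"claw":0.75},{"linear":[0,0,-20],"roll":0,"claw":0.75},{"linear":[0,0,-30],"roll":0,"claw":0.75},{"linear":[0,0,-30],"roll":0,"claw":0.75},{"linear":[0,0,-30],"roll":0,"claw":0.75},{"linear":[0,0,-20],"roll":0,"claw":0.75},{"linear":[0,0,0],"roll":0,"claw":0.75},{"linear":[0,0,0],"roll":0,"claw":0.75},{"linear":[0,0,0],"roll":0,"claw":0.75},{"linear":[0,0,0],"roll":0,"claw":0.75}]'
python3 - <<'E'
from h import *
for n in('scene','side'):
    k=cam(n);p,d=env.snapshot(n);save(n+'7',p)
    hsv=cv2.cvtColor(p,cv2.COLOR_RGB2HSV);m=(hsv[...,0]>95)&(hsv[...,0]<125)&(hsv[...,1]>70)
    c=cloud(m,d,*k);c=c[((c>(400,-270,10))&(c<(530,-90,170))).all(1)]
    print(n,len(c),c.mean(0).round(1),np.linalg.svd(c-c.mean(0),full_matrices=False)[2][2].round(3),np.percentile(c,1,0).round(),np.percentile(c,99,0).round())
    for t in('saucer_terracotta','saucer_white','espresso_cup'):
        o=env.outline_of(t,n)
        if o: print(t,o[0]['extent'])
P=[cv2.imread('pics/scene7.png')[...,::-1],cv2.imread('pics/side7.png')[...,::-1]]
save('m7',np.hstack([cv2.resize(x,(400,300)) for x in P]))
E
```

```text
clock: 13.6
tool_pos: [462.5, -177.2, 262.5]
ee_rot: [0.777, 0.629, -0.001, -0.002]
force: [0.4, -0.3, 0.7]
gripper_width: 0.752
grasp_force: 0.0
scene 732 [ 460.8 -174.4   85.8] [-0.979  0.203 -0.003] [ 448. -229.   26.] [ 473. -117.  138.]
saucer_terracotta [193.6, 281.2, 247.5, 336.3]
saucer_white [322.2, 137.9, 360.3, 179.2]
espresso_cup [245.8, 174.4, 269.1, 209.1]
side 12 [ 468.8 -171.3  137. ] [ 0.98  -0.119  0.161] [ 466. -187.  132.] [ 473. -151.  143.]
saucer_white [238.8, 101.3, 249.9, 141.4]
espresso_cup [212.6, 183.2, 248.3, 204.7]
```

View pics/m7.png

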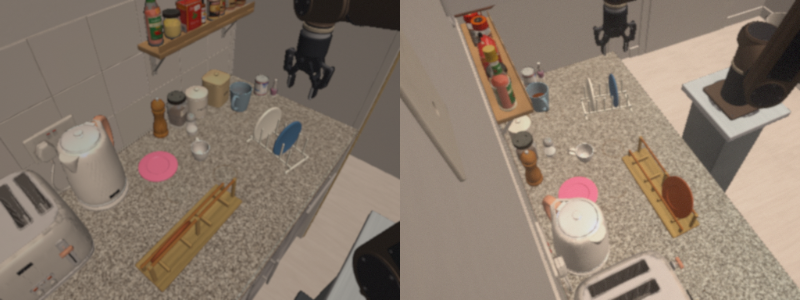

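The blue saucer stands upright in the rack (left panel (287,137), right panel (613,92)). The white saucer, the terracotta one and the cup are unmoved, and the arm is clear.

```bash
python3 -c "
from plant import env
print(env.finish_job())"
```

```text
the job is handed in; nothing more can be done
None
```

The blue saucer stands upright in the rack's empty gap at x = -30 mm, lowered in and released; the terracotta saucer, white saucer and espresso cup were left where they were, and the job was handed in at about 14 s.

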